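# Set and clamp the last foot of a bath step

## Robot

A 6-joint arm with a two-finger parallel gripper is mounted at the origin on the work surface. World frame = base frame: x ahead of the robot, y to its left, z up, the work surface at z = 0. Lengths are in mm, angles in rad, forces in N, time in s.
With the tool pointing down it reaches from about 250 to 775 mm from the base axis. Payload 4 kg.
Tool frame: the origin (TCP) lies midway between the tips of the shut fingers; the grasp point (between the pads) lies behind it (r.tcp_to_grasp is the z of the grasp point in the tool frame, in mm); z points along the fingers, y is the line along which they close (so a half turn about z gives the same grasp; the last joint's range is limited). The gripper opens to 94 mm and grips with 3 to 60 N. Pads are 16 mm wide; open, the fingers measure 119 mm over their backs; the gripper's body (75 mm by 177 mm) begins 78 mm behind the grasp point.
Start: joints at [1.162, 0.087, 1.371, -0, 1.684, -0.103], TCP at [165.591, 524.5, 205.506] pointing down, gripper open.
Joint ranges: [-3.1, 3.1], [-0.76, 2.03], [0.27, 2.55], [-1.08, 4.22], [0.17, 2.65], [-2.57, 2.57]. Speed limits (rad/s): [2.79, 2.79, 3.14, 3.14, 3.14, 3.14].

## Interface

Orientations are given as a rotation vector (axis times angle).
In Python, from plant import r gives the robot as it stands.
- The arm moves only by the tool drive_tool, never from a script. Its argument "increments" is one flat list of numbers, 5 for each row, row after row: the opening in per cent of the stroke, from 0 (shut) to 100 (fully open), then the shift along the tool's x, y, z in units of 0.12 m (1.0 is 0.12 m), then the turn about the tool's z in units of 360 degrees (1.0 is 360 degrees). In form: [gripper, dx, dy, dz, yaw, gripper, dx, dy, dz, yaw, ...]. A call has 1 to 5 rows; each row is the pose to reach, as a shift and turn from the pose commanded when the call began, along the tool's axes at that moment, turning the shorter way round; what a row does not reach only later rows make up. A row lasts 1/10 s, in which the tool goes at most 50 mm and 8.59 degrees, less where a joint would pass 70% of its speed; a pose out of reach is approached as far as the arm can. A call with a number of a shift or a turn outside -1 to 1 is refused whole. A call with a gripper value outside its range is refused whole. The fingers move at their own pace and stop on an object; "grip_force" is the grip in N (left out, the last holds). Time passes only in rows, so rows that repeat a pose let the fingers close. It gives the time, the measured TCP pose, the force, the opening and the grip force at its end, in the units of the state.
- r.observe(): the state, without advancing time (a new reading comes with each control period).
- r.read_camera(name): name is "scene" or "top"; returns the picture (384x512x3 uint8, red, green, blue); there is no depth.
- r.camera_params(name): a dict with "fx", "fy", "cx", "cy" (pixels), "origin" and "attitude" of the camera in the world. Camera axes: x right, y up, looking along -z (the intrinsics and any distortion apply to the point x, -y, -z); pixel columns grow to the right and rows downward; lengths in mm; the calibration is good to about 2 mm. A picture is of the moment at which its call begins. camera_params takes no time and is no camera call.
- r.finish_job(): hands the job in; it is judged then, once.
Trained networks look in the newest picture that a camera, given by its name, has taken for a name from the list of things; names that differ only in an ending like _2 or _b are one class to them, and where a whole thing is asked for, a point or a joint stands for the part that bears it (a point fixed in the world has none). Each returns a list of dicts, best first, with "score" (0 to 1); they miss things now and then, are a little off and sometimes report something else, mostly with a low value. They report only what shows in the picture. A call takes as long as a camera call.
- r.search_frame(camera, target): "point" ([x, y, z] in mm, in world coordinates, good to about 4 mm: the middle of the surface that is visible of it).
- r.cut_out(camera, target): "pixels" (384x512 bool, what is visible of it).
The state is a dict: "clock": time; "joints": joint angles; "joint_vel": joint speeds; "effort": joint torques, N m; "tool_pos": TCP position; "orientation": TCP orientation; "ft_force": force on the tool from outside, world axes, zero at the start; "moment": the same for the moment, N m; "gripper_width": finger opening in mm; "grip_force": force on a finger pad.
Only numpy, scipy, OpenCV 4.12 (cv2) and the standard library are available. Lean on these libraries where they do the work, as an engineer would, in place of code of your own. Each camera call takes 0.05 s, during which the arm holds its last target. There are 200 camera calls.

## Task

The bath step lies upside down on the counter, and one of its four telescopic feet has slid down its tube with its cam lever open. Take hold of that foot, draw it up until the ring mark on its tube shows just under the foot and it is level with the other three, and while holding it there swing its cam lever fully closed against the collar; do not close the lever before the foot is on its mark. Finish still holding the foot at the mark, with the lever shut, and leave everything else on the counter where it is.

Things in the scene. Friction and masses are not known exactly. Their poses are not given: they have to be found in the camera images.
- step: Upturned bath step: white plastic tread 260 x 360 mm (its x by y) face down on the counter, rim 36 mm high, four upright aluminium tubes of 24 mm diameter at x = +-95, y = +-145 mm on 40 mm high bosses, each with a foot. It is fixed. Origin: centre of the face on the counter; z up. The foot to set is at x = -95, y = +145 mm; the other three are clamped, their ends 167 mm above the counter.
- foot (a joint): How far the loose foot is drawn up its tube, m: 0 = slid right down (its lower edge 56 mm above the counter, covering the 3 mm black ring mark), 0.036 = lower edge on the ring mark's upper edge, level with the other three (lower edge 92 mm, end 167 mm above the counter), 0.055 = upper stop. The foot weighs about 160 g and slides down when it is neither held nor clamped.
- foot_collar (a point): Centre of the loose foot's clamp collar, on the tube's axis, 23 mm above the foot's lower edge; rises with the foot. Grey block 38 x 38 mm (faces along the step's x and y), 30 mm high; above it a 32 mm sleeve and a rubber end up to 41 mm wide that ends 52 mm above this point. Its -y face (towards the step's middle) is bare, the lever is on its +y face.
- cam_lever (a joint): Angle of the loose foot's cam lever, rad: 0 = closed, flat along the collar's +y face; 0.45 to 0.65 (open) at the start; 0.9 = stop. It stays where it is left and takes about 0.2 N m to turn (8 N at 24 mm from the pivot): a lighter pinch over bare face and lever carries the foot and leaves the lever open, a pinch of 20 N or more shuts it. Below about 0.2 rad the cam clamps the foot to its tube.
- lever_pivot (a point): The cam lever's upright pivot: 16 mm towards -x and 23 mm towards +y of the collar's centre (step's axes), at the same height. Closed, the lever points along the step's +x and its outer face lies 26.5 mm from the collar's centre, so that collar and lever together are 45.5 mm wide; opening swings its end away to +y.
- lever_tip (a point): End of the cam lever's straight part, mid height, mid thickness, 42 mm from the pivot. The lever is a flat black arm 7 mm thick and 22 mm high, with a 10 mm outturned lip beyond this point.
- spare_foot: Bystander: loose black rubber foot end, 41 mm wide and 21 mm high, lying inside the upturned step.
- tumbler: Bystander: tooth tumbler, 72 mm wide, 95 mm high. Origin under its base.
- lotion: Bystander: lotion bottle, 56 mm wide, 160 mm high. Origin under its base.
- cream_jar: Bystander: squat jar, 68 mm wide, 50 mm high. Origin under its base.
- nail_brush: Bystander: wooden nail brush 90 x 40 x 30 mm. Origin under its centre.
- screwdriver: Bystander: screwdriver, 150 mm long, lying inside the upturned step.
- soap_dish: Bystander: low white dish 90 x 130 x 22 mm with a bar of soap in it. Origin under its centre.

How it is judged (in metres and radians):
On the way:
1. the foot is held at the ring mark with its lever still open (value of joint foot between 0.032 and 0.04 m and value of joint cam_lever above 0.2 rad and contact force between the fingers and foot above 1 N), for 0.2 s.
At the end, for the whole second after the job is handed in: The foot stands within 4 mm of its ring mark (level with the other three), its cam lever is closed to within 0.1 rad, and the gripper still holds the foot (more than 3 N of contact, grasp point within 60 mm of the collar) (value of joint foot between 0.032 and 0.04 m and value of joint cam_lever below 0.1 rad and contact force between the fingers and foot above 3 N and distance between the grasp point and foot_collar below 0.06 m); the arm keeps its last pose, push and grip.
It fails at once if the lever is closed while the foot is off its mark (value of joint cam_lever below 0.1 rad and (value of joint foot below 0.03 m or value of joint foot above 0.042 m)).
It fails at once if another thing on the counter is disturbed (distance of any of spare_foot, tumbler, lotion, cream_jar, nail_brush, screwdriver, soap_dish from where it was at the start of the episode above 0.03 m).
It also fails if it takes over 40 s, if anything falls off the work surface, if the arm or the gripper's body presses on something with over 40 N, if the wrist force passes 120 N, or if a joint passes its speed limit or range.

## Working session

There is one attempt and no reset: what is moved stays moved. The work goes in short steps, Python scripts to look and compute and a tool call to move; the robot and the scene stay as the last step left them, time stands still between calls to the robot, and variables do not carry over. Pictures are saved under pics/ and viewed, at most 10 in all, crops included, and the job is handed in when it is done.

Besides the shell and the picture viewer there is one more tool, called in YAML: its name, and indented under it one key for each argument. drive_tool: Moves the arm, as the interface text tells. Its arguments: {"type":"object","properties":{"increments":{"type":"array","items":{"type":"number"}},"grip_force":{"type":"number"}},"required":["increments"]}

```bash
mkdir -p pics; ls; cat > h.py <<'E'
import numpy as np,cv2
from plant import r
from scipy.spatial.transform import Rotation as R
def cam(n):
    p=r.camera_params(n); a=np.array(p['attitude'],float)
    M=R.from_rotvec(a).as_matrix() if a.shape==(3,) else (a if a.shape==(3,3) else R.from_quat(a).as_matrix())
    return p,M,np.array(p['origin'],float)
def proj(n,X):
    p,M,o=cam(n); c=(np.atleast_2d(X)-o)@M
    return np.c_[p['cx']+p['fx']*c[:,0]/-c[:,2], p['cy']+p['fy']*-c[:,1]/-c[:,2]]
def ray(n,u,v):
    p,M,o=cam(n); d=M@np.array([(u-p['cx'])/p['fx'],-(v-p['cy'])/p['fy'],-1]); return o,d/np.linalg.norm(d)
def tri(a,b):
    (o1,d1),(o2,d2)=a,b
    s=np.linalg.lstsq(np.c_[d1,-d2],o2-o1,rcond=None)[0]
    p,q=o1+s[0]*d1,o2+s[1]*d2
    return (p+q)/2,np.linalg.norm(p-q)
E
python3 - <<'E'
from h import *
ims=[]
for n in('scene','top'):
    im=r.read_camera(n); cv2.imwrite(f'pics/{n}0.png',im[:,:,::-1]); print(n,r.camera_params(n))
    for t in('step','foot_collar','lever_tip','lever_pivot','spare_foot','tumbler','lotion','cream_jar','nail_brush','screwdriver'):
        print(t,[(np.round(d['point']).tolist(),round(d['score'],2)) for d in r.search_frame(n,t)[:3]])
print(r.observe(),r.tcp_to_grasp)
E
```

```text
pics
scene {'fx': 477.50143517868355, 'fy': 477.50143517868355, 'cx': 260.8955156750428, 'cy': 192.70570834540987, 'origin': array([ 877.28035635, -600.52614008, 1105.38008673]), 'attitude': array([0.55848964, 0.17387741, 0.61924836])}
step [([648.0, -146.0, 14.0], 0.59)]
foot_collar [([611.0, 19.0, 100.0], 0.67)]
lever_tip [([613.0, 18.0, 98.0], 0.57), ([627.0, 56.0, 84.0], 0.44)]
lever_pivot [([612.0, 17.0, 99.0], 0.71)]
spare_foot [([616.0, -161.0, 34.0], 0.65)]
tumbler [([353.0, 286.0, 64.0], 0.66)]
lotion [([339.0, -268.0, 96.0], 0.76)]
cream_jar [([492.0, -447.0, 52.0], 0.72)]
nail_brush [([396.0, -412.0, 25.0], 0.8), ([699.0, -175.0, 32.0], 0.7)]
screwdriver [([697.0, -175.0, 33.0], 0.57), ([340.0, -269.0, 98.0], 0.17)]
top {'fx': 428.4936819222755, 'fy': 428.4936819222755, 'cx': 257.74114366208374, 'cy': 188.794383240836, 'origin': array([ 349.23527021,  -36.79315675, 1168.40018292]), 'attitude': array([ 0.09522877, -0.13086359, -1.56078701])}
step [([654.0, -132.0, 12.0], 0.97)]
foot_collar [([603.0, 25.0, 131.0], 0.83)]
lever_tip [([620.0, 54.0, 90.0], 0.4)]
lever_pivot [([
[... 389 characters left out ...]
, 0.85)]
{'clock': 1.1, 'joints': array([ 1.16191436e+00,  8.71891632e-02,  1.37070030e+00, -2.47047463e-05,
        1.68358555e+00, -1.03126730e-01]), 'joint_vel': array([ 0.00068605, -0.00060878, -0.00072787, -0.00031713, -0.00013115,
        0.00017072]), 'effort': array([ 3.93659657e-04, -3.40058112e+01, -3.02601850e+01,  7.16731092e-02,
        2.39839480e-02, -2.62982331e-05]), 'tool_pos': array([165.59284656, 524.50273695, 205.51165269]), 'orientation': array([4.78406743e-01, 3.10489855e+00, 1.68994574e-04]), 'ft_force': array([ 0.49416857, -0.12328531, -0.2752306 ]), 'moment': array([ 0.02178127,  0.05328288, -0.01948953]), 'grip_force': 0.0, 'gripper_width': 94.29590537573081} -18.8
```

View pics/scene0.png

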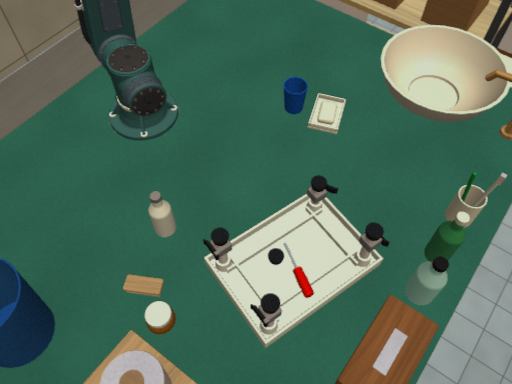

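View pics/top0.png

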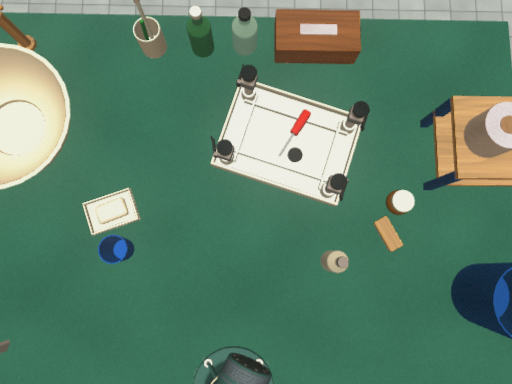

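```bash
python3 - <<'E'
import cv2,numpy as np
a=cv2.imread('pics/scene0.png')[165:350,195:395]; b=cv2.imread('pics/top0.png')[55:210,200:380]
A=cv2.resize(a,None,fx=4,fy=4,interpolation=3)[:600]; B=cv2.resize(b,None,fx=4,fy=4,interpolation=3)
cv2.imwrite('pics/a.png',cv2.resize(a[:150],None,fx=4,fy=4,interpolation=3)); cv2.imwrite('pics/b.png',B[:600])
E
```

```text
(no output)
```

View pics/a.png

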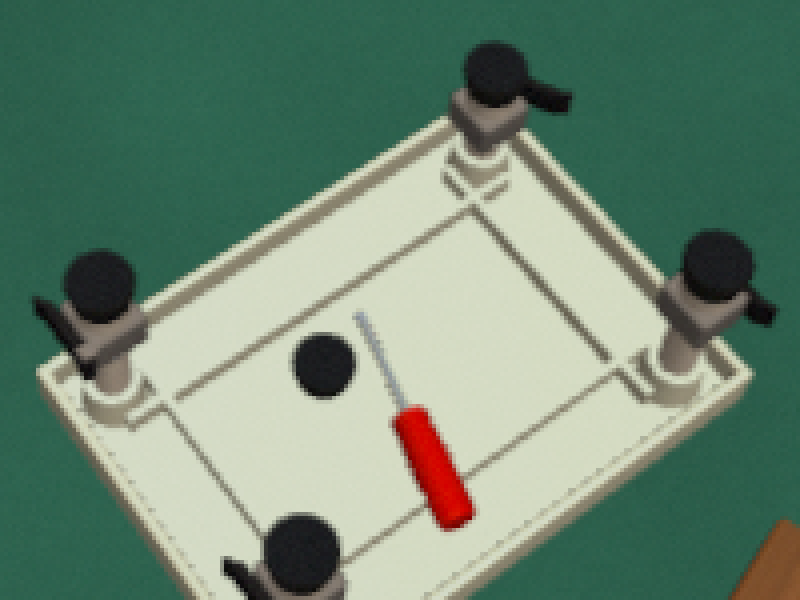

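View pics/b.png

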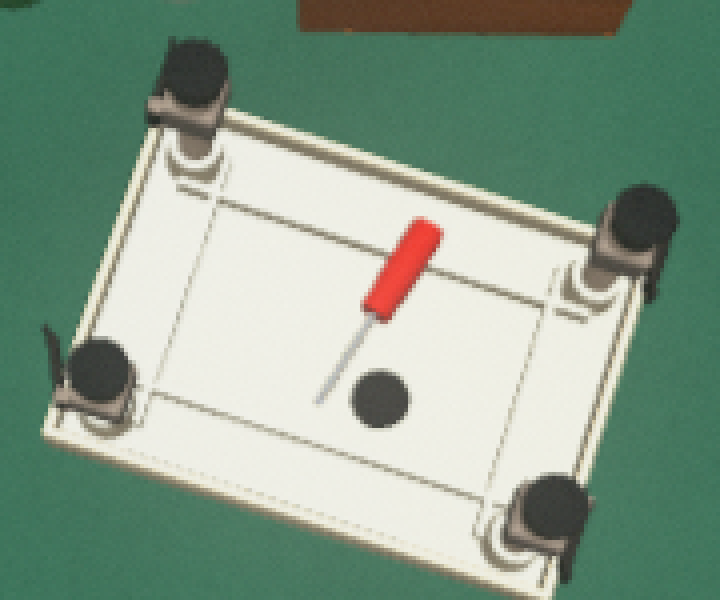

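```bash
python3 - <<'E'
from h import *
from scipy.optimize import least_squares
S={'l':(497,66),'a':(100,280),'b':(302,546),'c':(718,259)}
T={'l':(98,369),'a':(555,508),'b':(643,216),'c':(196,72)}
P={'l':(-95,145),'a':(-95,-145),'b':(95,-145),'c':(95,145)}
s={k:(195+(v[0]-1.5)/4,165+(v[1]-1.5)/4) for k,v in S.items()}
t={k:(200+(v[0]-1.5)/4,55+(v[1]-1.5)/4) for k,v in T.items()}
for k in S: print(k,[np.round(x,1) for x in tri(ray('scene',*s[k]),ray('top',*t[k]))])
def W(q,p,z):
    c,n=np.cos(q[2]),np.sin(q[2]); return np.array([q[0]+c*p[0]-n*p[1],q[1]+n*p[0]+c*p[1],z])
def f(q): return np.concatenate([np.r_[proj('scene',W(q,P[k],z))[0]-s[k],proj('top',W(q,P[k],z))[0]-t[k]] for k in S for z in [131 if k=='l' else 167]])
o=least_squares(f,[650,-135,-.2]); print(o.x,np.round(o.fun,1))
print('collar',W(o.x,P['l'],79))
# lever lip tip pixels
print('tip',tri(ray('scene',195+570/4,165+98/4),ray('top',200+46/4,55+327/4)))
# tip predicted for angles
for a in(.45,.55,.65):
    b=o.x[2]+a; pv=W(o.x,(-95-16,145+23),79); tp=pv+52*np.array([np.cos(b),np.sin(b),0]); print(a,pv.round(),tp.round())
E
```

```text
l [array([604.5,  24.5, 133.1]), np.float64(2.4)]
a [array([ 514.6, -250. ,  166.8]), np.float64(2.9)]
b [array([ 694.7, -307.8,  168.7]), np.float64(1.8)]
c [array([783.7, -34.4, 167.8]), np.float64(2.7)]
[ 6.49482781e+02 -1.41510980e+02 -3.14584433e-01] [-0.5  0.1 -0.8  0.  -0.8 -0.1 -0.4 -0.3 -0.6  0.8 -0.  -0.1  0.   0.1
 -0.9 -0.7]
collar [604.01099414  25.76817721  79.        ]
tip (array([643.18228867,  60.87530587,  85.99322901]), np.float64(3.766940349929456))
0.45 [596.  53.  79.] [647.  60.  79.]
0.55 [596.  53.  79.] [646.  65.  79.]
0.65 [596.  53.  79.] [645.  70.  79.]
```

```bash
cat > go.py <<'E'
from h import *
import sys
# target in step axes about the foot axis: dx, dy, TCP z
C=np.array([604,25.3]); y0=-0.3146
def go(dx,dy,z):
    o=r.observe(); M=R.from_rotvec(o['orientation']).as_matrix()
    c,s=np.cos(y0),np.sin(y0)
    t=np.array([C[0]+c*dx-s*dy,C[1]+s*dx+c*dy,z])
    d=M.T@(t-o['tool_pos'])/120
    want=np.array([-s,c,0]); w=M.T@want; a=np.arctan2(-w[0],w[1]); a=(a+np.pi/2)%np.pi-np.pi/2
    print('t',t.round(1),'shift',d.round(3),'yaw',round(a/2/np.pi,4),'j6',o['joints'].round(2),o['clock'],o['gripper_width'],o['grip_force'],o['ft_force'].round(1))
    print(M.round(3))
if __name__=='__main__': go(*map(float,sys.argv[1:4]))
E
python3 go.py 0 10 205
```

```text
t [607.1  34.8 205. ] shift [-4.737e+00 -2.784e+00  4.000e-03] yaw 0.0014 j6 [ 1.16  0.09  1.37 -0.    1.68 -0.1 ] 1.1 94.29590537573081 0.0 [ 0.5 -0.1 -0.3]
[[-0.954  0.301  0.   ]
 [ 0.301  0.954  0.   ]
 [-0.     0.    -1.   ]]
```

drive_tool:
  increments: [100, -0.95, -0.56, -0.05, 0, 100, -0.95, -0.56, -0.05, 0, 100, -0.95, -0.56, -0.05, 0, 100, -0.95, -0.56, -0.05, 0]
  grip_force: 6

```text
clock: 1.5
tool_pos: [256.4, 423.9, 212.1]
orientation: [0.486, 3.102, 0.001]
ft_force: [-0.3, 1.1, 0.6]
gripper_width: 93.8
grip_force: 0.0
```

drive_tool:
  increments: [100, -0.95, -0.56, 0, 0, 100, -0.95, -0.56, 0, 0, 100, -0.95, -0.56, 0, 0, 100, -0.95, -0.56, 0, 0]

```text
clock: 1.9
tool_pos: [344.3, 326.1, 211.4]
orientation: [0.486, 3.103, -0.0]
ft_force: [-0.5, 0.0, 0.3]
gripper_width: 93.8
grip_force: 0.0
```

drive_tool:
  increments: [100, -0.95, -0.56, 0, 0, 100, -0.95, -0.56, 0, 0, 100, -0.95, -0.56, 0, 0, 100, -0.95, -0.56, 0, 0]

```text
clock: 2.3
tool_pos: [432.5, 228.3, 211.1]
orientation: [-0.484, -3.104, 0.0]
ft_force: [-0.2, 0.1, 1.1]
gripper_width: 94.1
grip_force: 0.0
```

drive_tool:
  increments: [100, -0.95, -0.56, 0, 0, 100, -0.95, -0.56, 0, 0, 100, -0.95, -0.56, 0, 0, 100, -0.95, -0.56, 0, 0]

```text
clock: 2.7
tool_pos: [520.9, 130.4, 210.6]
orientation: [-0.482, -3.104, 0.0]
ft_force: [-0.7, 0.3, -0.0]
gripper_width: 93.9
grip_force: 0.0
```

```bash
python3 go.py 0 10 205
```

```text
t [607.1  34.8 205. ] shift [-0.926 -0.541  0.046] yaw 0.001 j6 [ 0.14  0.06  1.39  0.    1.69 -1.12] 2.7 93.94914907337487 0.0 [-0.7  0.3 -0. ]
[[-0.953  0.303 -0.001]
 [ 0.303  0.953  0.   ]
 [ 0.001 -0.    -1.   ]]
```

drive_tool:
  increments: [100, -0.926, -0.541, 0.04, 0.001, 100, -0.926, -0.541, 0.04, 0.001, 100, -0.926, -0.541, 0.04, 0.001, 100, -0.926, -0.541, 0.04, 0.001]

```text
clock: 3.1
tool_pos: [606.9, 35.7, 205.2]
orientation: [-0.49, -3.101, -0.001]
ft_force: [0.1, 0.3, -0.9]
gripper_width: 93.9
grip_force: 0.0
```

```bash
python3 - <<'E'
from h import *
from go import go
im=r.read_camera('scene'); cv2.imwrite('pics/s1.png',cv2.resize(im[90:240,230:430],None,fx=4,fy=4,interpolation=3)[:,:,::-1])
go(0,10,60)
E
```

```text
t [607.1  34.8  60. ] shift [-0.019 -0.017  1.214] yaw 0.0004 j6 [-0.03  0.22  1.22  0.    1.7  -1.29] 3.15 94.04722922415857 0.0 [ 0.7  0.1 -0.2]
[[-0.952  0.307 -0.002]
 [ 0.307  0.952  0.002]
 [ 0.002  0.001 -1.   ]]
```

View pics/s1.png

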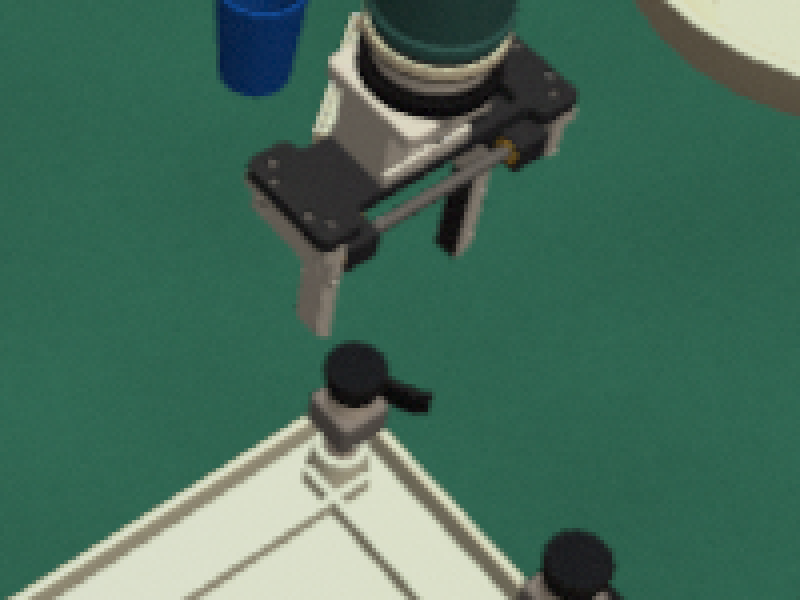

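drive_tool:
  increments: [100, -0.018, -0.017, 0.25, 0, 100, -0.018, -0.017, 0.5, 0, 100, -0.018, -0.017, 0.7, 0, 100, -0.018, -0.017, 0.85, 0, 100, -0.018, -0.017, 1.0, 0]

```text
clock: 3.65
tool_pos: [606.0, 36.6, 86.2]
orientation: [-0.483, -3.103, -0.003]
ft_force: [0.6, -0.3, -1.0]
gripper_width: 94.2
grip_force: 0.0
```

drive_tool:
  increments: [100, 0, 0, 0.11, 0, 100, 0, 0, 0.21, 0, 100, 0, 0, 0.21, 0]

```text
clock: 3.95
tool_pos: [605.8, 34.3, 59.7]
orientation: [-0.485, -3.1, -0.0]
ft_force: [-0.2, 0.2, -0.2]
gripper_width: 93.9
grip_force: 0.0
```

```bash
python3 - <<'E'
from h import *
from go import go
ims=[r.read_camera('scene')[150:220,270:370],r.read_camera('top')[110:180,170:270]]
cv2.imwrite('pics/s2.png',cv2.resize(np.hstack(ims),None,fx=4,fy=4,interpolation=3)[:,:,::-1])
go(0,10,60)
E
```

```text
t [607.1  34.8  60. ] shift [0.006 0.009 0.016] yaw 0.0005 j6 [-0.04  0.28  1.43  0.    1.43 -1.3 ] 4.05 94.3050893669602 0.0 [-0.3  0.4 -0.5]
[[-0.952  0.306  0.001]
 [ 0.306  0.952  0.   ]
 [-0.     0.    -1.   ]]
```

View pics/s2.png

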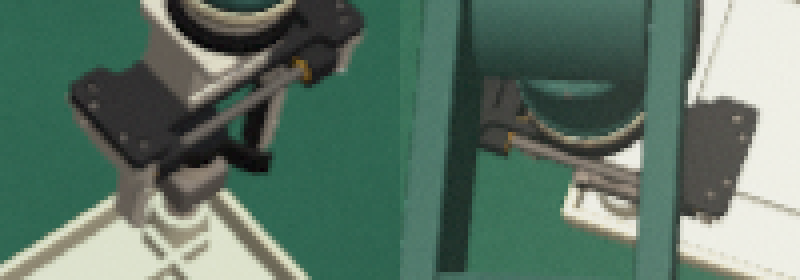

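drive_tool:
  increments: [70, 0, 0, 0, 0, 70, 0, 0, 0, 0, 64, 0, 0, 0, 0, 60, 0, 0, 0, 0]
  grip_force: 6

```text
clock: 4.45
tool_pos: [607.6, 32.8, 61.9]
orientation: [0.489, 3.103, 0.0]
ft_force: [-0.4, -0.2, -0.0]
gripper_width: 65.4
grip_force: 0.0
```

drive_tool:
  increments: [60, 0, 0, 0, 0, 57, 0, 0, 0, 0, 54, 0, 0, 0, 0, 51, 0, 0, 0, 0]

```text
clock: 4.85
tool_pos: [608.3, 34.8, 61.8]
orientation: [0.487, 3.102, 0.006]
ft_force: [2.1, 3.9, -0.6]
gripper_width: 58.5
grip_force: 5.4
```

drive_tool:
  increments: [45, 0, 0.008, 0, 0, 45, 0, 0.016, 0, 0, 45, 0, 0.016, 0, 0]

```text
clock: 5.15
tool_pos: [608.3, 34.8, 61.8]
orientation: [0.488, 3.103, 0.0]
ft_force: [0.7, 1.9, 0.8]
gripper_width: 58.6
grip_force: 5.5
```

drive_tool:
  increments: [40, 0, 0.012, 0, 0, 40, 0, 0.012, 0, 0, 40, 0, 0.012, 0, 0]

```text
clock: 5.45
tool_pos: [608.3, 34.8, 61.7]
orientation: [0.489, 3.103, -0.003]
ft_force: [-0.8, -3.4, 1.5]
gripper_width: 58.7
grip_force: 5.8
```

drive_tool:
  increments: [40, 0, -0.005, 0, 0, 40, 0, -0.005, -0.03, 0, 40, 0, -0.005, -0.06, 0, 40, 0, -0.005, -0.09, 0, 40, 0, -0.005, -0.12, 0]

```text
clock: 5.95
tool_pos: [608.1, 34.9, 75.8]
orientation: [-0.489, -3.103, 0.002]
ft_force: [1.8, -5.9, -1.8]
gripper_width: 58.9
grip_force: 5.6
```

drive_tool:
  increments: [40, 0, 0, -0.04, 0, 40, 0, 0, -0.08, 0, 40, 0, 0, -0.12, 0, 40, 0, 0, -0.16, 0, 40, 0, 0, -0.18, 0]

```text
clock: 6.45
tool_pos: [608.1, 34.9, 97.8]
orientation: [-0.489, -3.103, 0.002]
ft_force: [1.0, -5.0, -2.2]
gripper_width: 58.8
grip_force: 5.7
```

```bash
python3 - <<'E'
from h import *
ims=[r.read_camera('scene')[150:220,270:370],r.read_camera('top')[110:180,170:270]]
cv2.imwrite('pics/s3.png',cv2.resize(np.hstack(ims),None,fx=4,fy=4,interpolation=3)[:,:,::-1])
print(r.observe())
E
```

```text
{'clock': 6.55, 'joints': array([-3.50791997e-02,  2.60698853e-01,  1.38522756e+00, -1.07709751e-03,
        1.49567343e+00, -1.29342840e+00]), 'joint_vel': array([ 0.00053543,  0.0020773 ,  0.0062768 ,  0.00154124, -0.00882806,
       -0.0008052 ]), 'effort': array([  3.03160004, -41.18372798, -29.37478244,   1.21616945,
         0.55820223,   0.09508856]), 'tool_pos': array([608.16018374,  34.91548015,  97.86289323]), 'orientation': array([ 4.88652290e-01,  3.10323217e+00, -1.67606430e-03]), 'ft_force': array([ 0.41158825, -6.26146689, -2.06109211]), 'moment': array([-0.4939333 , -0.20342114,  0.11230744]), 'grip_force': 5.730779254809022, 'gripper_width': 58.656435026434224}
```

View pics/s3.png

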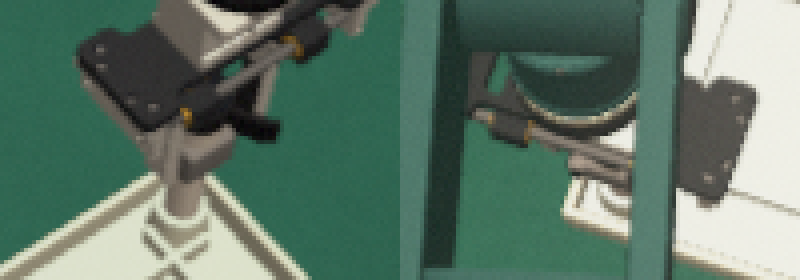

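```bash
python3 - <<'E'
from h import *
im=r.read_camera('scene')
C=np.array([604,25.3])
# near visible side of tube / of collar toward the camera
v=np.array([877-604,-600-25.]);v/=np.linalg.norm(v)
for z in range(60,112,3):
    u=proj('scene',[*(C+12*v),z])[0]; print(z,u.round(1),im[int(round(u[1])),int(round(u[0]))-1:int(round(u[0]))+2].mean(axis=1).round())
cv2.imwrite('pics/s4.png',cv2.resize(im[170:215,295:340],None,fx=12,fy=12,interpolation=cv2.INTER_NEAREST)[:,:,::-1])
E
```

```text
60 [314.5 200.6] [112. 121. 127.]
63 [314.7 200. ] [110. 120. 125.]
66 [314.8 199.4] [110. 119. 124.]
69 [314.9 198.8] [110. 119. 124.]
72 [315.  198.1] [108. 114. 122.]
75 [315.2 197.5] [108. 114. 122.]
78 [315.3 196.9] [107. 115. 121.]
81 [315.4 196.2] [106. 109. 112.]
84 [315.5 195.6] [109. 112. 120.]
87 [315.6 195. ] [88. 71. 85.]
90 [315.8 194.3] [69. 60. 68.]
93 [315.9 193.7] [69. 60. 68.]
96 [316. 193.] [53. 59. 67.]
99 [316.1 192.4] [57. 60. 65.]
102 [316.3 191.7] [57. 60. 65.]
105 [316.4 191.1] [63. 58. 67.]
108 [316.5 190.4] [61. 82. 94.]
111 [316.7 189.8] [61. 82. 94.]
```

View pics/s4.png

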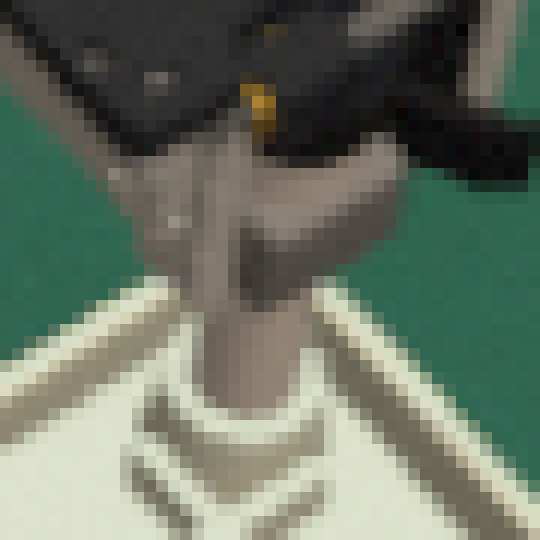

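```bash
python3 - <<'E'
from h import *
C=np.array([604,25.3]);y0=-.3146;c,s=np.cos(y0),np.sin(y0);Rm=np.array([[c,-s],[s,c]])
for z in (56,86,89,92,95): print(z,[proj('scene',[*(C+Rm@p),z])[0].round(2) for p in((19,-19),(19,19))])
E
```

```text
56 [array([314.07, 206.31]), array([325.42, 199.09])]
86 [array([315.29, 200.12]), array([326.86, 192.82])]
89 [array([315.41, 199.49]), array([327.01, 192.17])]
92 [array([315.54, 198.85]), array([327.16, 191.53])]
95 [array([315.66, 198.21]), array([327.3 , 190.88])]
```

```bash
python3 - <<'E'
from h import *
a=cv2.imread('pics/scene0.png',0).astype(np.float32); b=cv2.cvtColor(r.read_camera('scene'),cv2.COLOR_RGB2GRAY).astype(np.float32)
for n,i,y in(('before',a,188),('now',b,178)): print(n); print('rows from',y); print('\n'.join(f'{y+k} '+' '.join(f'{int(v):3d}' for v in i[y+k,308:334]) for k in range(24)))
C=np.array([604,25.3]);y0=-.3146;c,s=np.cos(y0),np.sin(y0);Rm=np.array([[c,-s],[s,c]])
C2=np.array([649.5,-141.5])
print('c foot z92/122',[proj('scene',[*(C2+Rm@np.array(p)),z])[0].round(1) for z in(92,122) for p in((114,126),(114,164))])
print('c rows'); print('\n'.join(f'{y} '+' '.join(f'{int(v):3d}' for v in a[y,360:390]) for y in range(228,258)))
E
```

```text
before
rows from 188
188  95 117 125  94  41  12  12  12  18  20  23  23  21  21  21  18  24  16  12  18  15   9  15  19  21  24
189  95 119 126 103  64  32  14  13  16  15  18  20  21  13  18  30  92  79  28  11  11  10  16  13  18  15
190  77 104 121 104  87  77  43  13  13  13  15  13  14  12  31  89 120 115  74  17   4  13  12  10  11  11
191  56  78 104 107  98  95  81  73  54  25  13  14  52  64  97 117 124 123 101  70  40  18   8  11   5  13
192  53  56  82 105 100  96  97 101 104 105 110 113 116 120 122 125 120 114  94  76  73  61  44  25  11  12
193  53  53  60  84 101 106 105 108 114 119 120 124 129 128 124 118 106  87  75  76  78  77  71  69  61  46
194  52  53  54  62  86 107 117 117 116 120 122 126 129 124 112  95  81  73  73  78  79  79  80  79  78  77
195  73  54  50  52  59  90 112 123 126 127 126 125 119 103  82  73  73  70  75  78  81  79  79  79  78  80
196  99  64  54  52  53  64  91 114 125 124 122 109  91  79  72  70  69  70  76  78  80  80  79  79  80  80
197 123 102  69  53  54  56  65  94 115 115 101  81  75  70  70  69  65 132 141 101  79  79  78  79  79  80
[... 7257 characters left out ...]
 122 109  97 107 162 199 206 158  94  75  76  75  75  74  77  75  77  76  77  75
253  91  92  95 101 106 110 118 124 122 135 163 134  98  96 111 164 201 204 157  95  74  75  76  76  77  76  79  77  77  78
254  90  94  98 102 110 115 120 126 129 164 199 155  97  98  99 113 166 202 204 155  95  75  76  75  74  75  75  76  77  76
255 116  97 101 103 111 117 122 127 138 185 211 177 119  97  97  99 114 171 204 205 156  92  77  76  77  77  76  77  77  75
256 135  99 104 108 114 120 124 128 163 202 213 207 172 119  97  98  99 117 174 206 205 154  94  78  76  76  74  78  76  76
257 173 121 106 110 114 122 126 148 193 212 215 213 208 162 109  97  99 101 119 170 200 201 155  96  75  76  74  78  77  78
```

drive_tool:
  increments: [30, 0, -0.01, 0, 0, 30, 0, -0.022, 0, 0, 30, 0, -0.034, 0, 0, 30, 0, -0.046, 0, 0, 30, 0, -0.055, 0, 0]
  grip_force: 25

```text
clock: 7.15
tool_pos: [606.5, 29.2, 97.2]
orientation: [0.49, 3.102, 0.002]
ft_force: [2.4, -2.6, -3.8]
gripper_width: 45.9
grip_force: 25.0
```

drive_tool:
  increments: [30, 0, 0, 0, 0, 30, 0, 0, 0, 0, 30, 0, 0, 0, 0]
  grip_force: 30

```text
clock: 7.45
tool_pos: [606.5, 29.2, 97.2]
orientation: [0.489, 3.103, 0.0]
ft_force: [2.5, -4.9, -3.2]
gripper_width: 45.3
grip_force: 30.0
```

```bash
python3 - <<'E'
from h import *
im=r.read_camera('scene')
b=cv2.cvtColor(im,cv2.COLOR_RGB2GRAY); y=182
print('\n'.join(f'{y+k} '+' '.join(f'{int(v):3d}' for v in b[y+k,308:334]) for k in range(16)))
cv2.imwrite('pics/s5.png',cv2.resize(im[150:215,280:365],None,fx=9,fy=9,interpolation=3)[:,:,::-1])
o=r.observe();print(o['gripper_width'],o['tool_pos'],o['ft_force'],o['clock'])
E
```

```text
182  56  70  76  73  67  99 121 118  77  20  21  21  16  17  13  18  55 101 121 101  55  33  62 101  96  84
183 100  97  77  83  91 112 122 120  95  57  37  27  11  12  56 103 121 127 131 125  89  43  34  55  77  84
184 119  97  82  94  99 116 123 119 111 104 108 113 114 119 123 131 132 130 126 122  88  40  24  31  54  76
185 118 101  92  92 105 116 122 117 112 117 121 125 130 134 134 134 128 127 114  93  61  22  19  29  33  45
186 118 103  92  92 112 125 123 122 119 118 122 125 131 132 135 130 120 100  85  79  52  14  13  14  17  19
187 113 101  92  94 120 126 120 121 125 131 130 132 132 130 124 109  89  79  77  67  40  13  14  14  14  13
188 109  97  94  87 112 123 123 109 115 129 133 130 128 114  96  83  76  76  74  72  53  26  12   8  15  17
189 106  94  94  95 112 120 114  87  90 114 127 124 105  86  77  75  73  76  72  74  77  53  20  15   5  15
190 106  93  92 100 115 123 112  81  66  93 104  91  82  77  73  71  73  74  78  81  82  79  67  51  26  14
191  94  92  94 107 119 122  99  68  60  72  78  78  76  73  73  72  74  82  83  82  84  83  82  77  75  67
192  95  92  93 116 123 121  94  64  60  67  75  72  72  72  73  80  83  82  78  83  84  82  83  80  83  83
193 175 118  89 118 127 122  89  57  58  69  73  72  71 116 135 107  88  83  83  83  83  81  81  81  81  84
194 207 155  97 112 122 120  95  64  61  67  69  88  98 172 209 171 107  84  83  83  83  85  82  82  83  85
195 161 139 121 119 122 119 109  89  76  84  94 117 123 167 208 214 169 107  82  84  84  83  83  83  83  84
196 137 134 157 144 112 107 109 111 116 122 129 132 124 118 168 210 214 168 108  84  84  82  83  84  83  82
197 134 158 201 160 100 104 109 115 125 129 133 134 133 114 114 173 212 215 167 107  84  83  82  85  83  84
45.323802320669216 [606.53809213  29.1848971   97.1845648 ] [ 3.05324491 -5.40710605 -4.7898125 ] 7.5
```

View pics/s5.png

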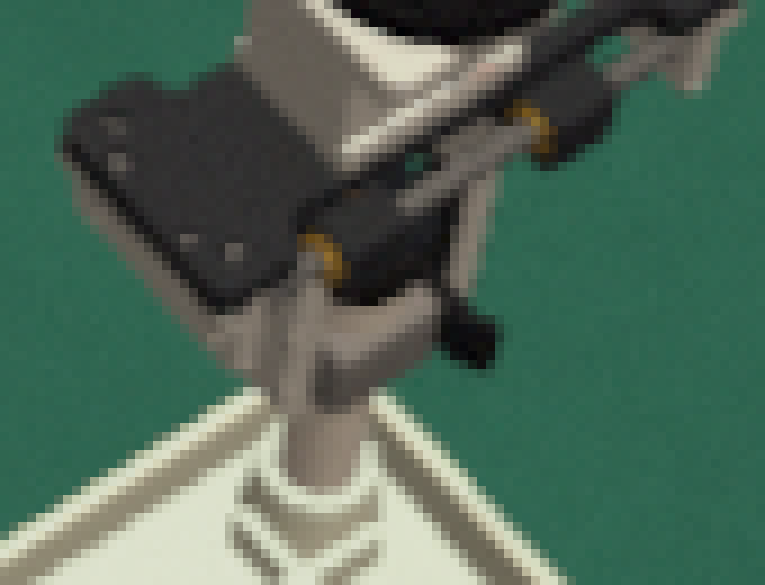

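The lever lies flat along the collar (its lip shows at crop pixel 470,330). The collar sits where it did before closing, and the opening is 45.3 mm, which matches the closed width. I am handing in the job.

```bash
python3 -c "
from plant import r
print(r.finish_job())"
```

```text
the job is handed in; nothing more can be done
None
```

The job is handed in, but no verdict came back: the foot was raised about 36 mm to its mark and the cam lever then closed (45.3 mm opening, matching the closed width). The gripper is still holding at 30 N. The ring itself was hidden behind the collar in the camera view, so the height rests on the measured lift and the collar's shift in the pictures.

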